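# Turn the fume extractor up to its mark

## Robot

A 6-joint arm with a two-finger parallel gripper is mounted at the origin on the work surface. World frame = base frame: x ahead of the robot, y to its left, z up, the work surface at z = 0. Lengths are in m, angles in rad, forces in N, time in s.
With the tool pointing down it reaches from about 0.35 to 0.925 m from the base axis. Payload 6.4 kg.
Tool frame: the origin (TCP) lies at the very end of the fingers, on their centre line; the grasp point (between the pads) lies 19 mm behind it (manip.grip_depth is the distance from the TCP to the grasp point, in m); z points along the fingers, y is the line along which they close (so a half turn about z gives the same grasp; the last joint's range is limited). The gripper opens to 85 mm and grips with 20 to 120 N. Pads are 22 mm wide; open, the fingers measure 114 mm over their backs; the gripper's body (76 mm by 85 mm) begins 54 mm behind the grasp point. The pads swing forward as they close: fully open they stand 13 mm farther back than shut.
Start: joints at [-1.41, 0.245, 1.558, -0, 1.339, -0.174], TCP at [0.214, -0.614, 0.231] pointing down, gripper open.
Joint ranges: [-3.13, 3.13], [-1.02, 2.26], [0.13, 2.54], [-0.95, 4.09], [0.21, 2.88], [-2.74, 2.74]. Speed limits (rad/s): [2.57, 2.57, 3.14, 3.14, 3.14, 3.14].

## Interface

Orientations are given as a rotation vector (axis times angle).
In Python, from workcell import state, viewer, manip, recognise, cut_out gives the robot as it stands.
- The arm moves only by the tool play_rows, never from a script. Its argument "rows" is a list of rows, each a list of 3 entries, a list of its own where there are three numbers: the finger opening in mm, from 0 to 85.4, then the shift along the tool's x, y, z in mm, then the turn about the tool's z in rad. In form: [[hand, [dx, dy, dz], twist], ...]. A call has 1 to 12 rows; each row shifts and turns the commanded pose from where the row before left it, along the tool's axes as they then stand; what a row does not reach is not made up. A row lasts 1/10 s, in which the tool goes at most 50 mm and 8.59 degrees, less where a joint would pass 70% of its speed; a pose out of reach is approached as far as the arm can. A call with a gripper value outside its range is refused whole. The fingers move at their own pace and stop on an object; "squeeze" is the grip in N (left out, the last holds). Time passes only in rows, so rows that do not move let the fingers close. It gives the time, the measured TCP pose, the force, the opening and the grip force at its end, in the units of the state.
- state(): the state, without advancing time (a new reading comes with each control period).
- viewer.camera(name): name is "scene" or "top" or "wrist"; returns (picture, depth): 384x512x3 uint8, red, green, blue; 384x512 float32, m along the optical axis (not along the pixel's ray), 0 where there is no reading.
- viewer.get_calibration(name): a dict with "fx", "fy", "cx", "cy" (pixels), "cam_to_world" (4x4, takes a point from camera to world coordinates); the wrist camera has in their place "mount" (4x4, takes a point from camera to tool coordinates, whose origin is the TCP and whose axes are the flange's). Camera axes: x right, y up, looking along -z (the intrinsics and any distortion apply to the point x, -y, -z); pixel columns grow to the right and rows downward; lengths in m; the calibration is good to about 2 mm. A picture is of the moment at which its call begins: read the wrist's pose just before it. get_calibration takes no time and is no camera call.
- manip.hand_in(): hands the job in; it is judged then, once.
Trained networks look in the newest picture that a camera, given by its name, has taken for a name from the list of things; names that differ only in an ending like _2 or _b are one class to them, and where a whole thing is asked for, a point or a joint stands for the part that bears it (a point fixed in the world has none). Each returns a list of dicts, best first, with "confidence" (0 to 1); they miss things now and then, are a little off and sometimes report something else, mostly with a low value. They report only what shows in the picture. A call takes as long as a camera call.
- recognise(label, camera): "box" ([left, top, right, bottom] in pixels, round what is visible of it).
- cut_out(label, camera): "mask" (384x512 bool, what is visible of it) and "box" ([left, top, right, bottom] in pixels, round what is visible of it).
The state is a dict: "time": time; "q": joint angles; "qvel": joint speeds; "effort": joint torques, N m; "eef_pos": TCP position; "ee_rot": TCP orientation; "ft_force": force on the tool from outside, world axes, zero at the start; "ft_torque": the same for the moment, N m; "width": opening from 0.0 (shut) to 1.0 (fully open); "gripper_force": force on a finger pad.
Only numpy, scipy, OpenCV 4.12 (cv2) and the standard library are available. Lean on these libraries where they do the work, as an engineer would, in place of code of your own. Each camera call takes 0.05 s, during which the arm holds its last target. There are 200 camera calls.

## Task

Soldering is about to start and the fume extractor's fan is set too low. On the pale teal console, slide the red fader grip along its track until it stands level with the green arrow beside the track, and let go of it there. Leave the blue fader on the dark lamp console as it is set.

Things in the scene. Friction and masses are not known exactly. Their poses are not given: they have to be found in the camera images.
- fan_top (a point): Centre of the top face of the red fader grip, a block 28 (x) by 24 (y) by 40 mm tall with a white index line across its top, on the pale teal console. z up, y along the track. It slides only along y, 140 mm in all, with light friction (1.5 N), no spring, and stays where left. It starts near the -y end; the arrow lies 30 to 120 mm farther to +y.
- fan_mark (a point): Tip of the flat green arrow (30 mm long, 2 mm thick, not moved by touch) on top of the pale teal console; same axes. It lies on the -x side of the track and points to +x, square to the track, its tip 22 mm from the track's centre line. Set right, the grip's top centre is at about (+22, 0, +40) mm in this frame. The arrow is always at least 20 mm short of the track's end.
- fan_base: The pale teal fan-speed console, fixed to the bench: a box 100 (x) by 220 (y) by 45 mm high. Origin: centre of its underside, z up, y along the track, which runs along the flat top 18 mm to +x of the middle. It stands on the left or right, with a yaw of up to about 35 degrees.
- lamp_top (a point): Centre of the top face of the blue fader grip on the dark lamp console: same console and grip in size and axes (y along its track), with a yellow arrow that does not matter here. A bystander, to be left as it is set; it slides as easily as the red one.

How it is judged:
By the outcome, as a careful person would: the job done as asked, in the order asked, and still so for the second after the job is handed in, with the robot touching nothing.
It also fails if it takes over 32 s, if anything falls off the work surface, if the arm or the gripper's body presses on something with over 40 N, if the wrist force passes 120 N, or if a joint passes its speed limit or range.

## Working session

There is one attempt and no reset: what is moved stays moved. The work goes in short steps, Python scripts to look and compute and a tool call to move; the robot and the scene stay as the last step left them, time stands still between calls to the robot, and variables do not carry over. Pictures are saved under pics/ and viewed, at most 10 in all, crops included, and the job is handed in when it is done.

Besides the shell and the picture viewer there is one more tool, called after "Emit:" as a command line: name --argument value ..., lists and objects as JSON in quotes. play_rows: Moves the arm, as the interface text tells. Its arguments: {"type":"object","properties":{"rows":{"type":"array"},"squeeze":{"type":"number"}},"required":["rows"]}

```bash
mkdir -p pics; cat > h.py <<'E'
import numpy as np, cv2
from scipy.spatial.transform import Rotation as R
from workcell import state, viewer, manip, recognise, cut_out
def world(cam, depth, mask, s=None):
    c=viewer.get_calibration(cam); v,u=np.nonzero(mask&(depth>0)); d=depth[v,u]
    p=np.c_[(u-c["cx"])/c["fx"]*d, -(v-c["cy"])/c["fy"]*d, -d, np.ones_like(d)]
    if "cam_to_world" in c: T=np.array(c["cam_to_world"])
    else:
        T=np.eye(4); T[:3,:3]=R.from_rotvec(s["ee_rot"]).as_matrix(); T[:3,3]=s["eef_pos"]; T=T@np.array(c["mount"])
    return (p@T.T)[:,:3]
E
python3 - <<'E'
from h import *
ims=[]
for cam in ("top","scene"):
    im,d=viewer.camera(cam); ims.append(im)
    print(cam,{k:v for k,v in viewer.get_calibration(cam).items() if k!='cam_to_world'})
    for n in ("fan_top","fan_mark","fan_base","lamp_top"):
        for r in cut_out(n,cam)[:2]:
            p=world(cam,d,r["mask"]); 
            if len(p)==0: print(n,'none');continue
            zt=np.percentile(p[:,2],95); t=p[abs(p[:,2]-zt)<.006]
            rect=cv2.minAreaRect((t[:,:2]*1000).astype(np.float32))
            print(n,round(r["confidence"],2),r["box"],len(p),"ztop",zt.round(4),"med",np.median(t,0).round(4),"rect",np.round(rect[0],1),np.round(rect[1],1),round(rect[2],1))
cv2.imwrite("pics/a.png",cv2.resize(np.vstack(ims)[:,:,::-1],None,fx=.78,fy=.78))
print(state()["ee_rot"])
E
```

```text
top {'fx': 385.6936686391831, 'fy': 385.6936686391831, 'cx': 255.15616773901252, 'cy': 198.01264519577717}
fan_top 0.67 [180.6, 209.3, 192.5, 222.4] 201 ztop 0.0874 med [0.5332 0.1066 0.0853] rect [533.4 107.8] [23.2 24.6] 89.7
fan_mark 0.66 [151.9, 229.7, 157.3, 241.4] 45 ztop 0.0496 med [0.502  0.1846 0.0471] rect [499.9 184.6] [11.  21.3] 83.8
fan_base 0.84 [118.3, 200.5, 222.7, 253.4] 5040 ztop 0.0489 med [0.5138 0.1558 0.0452] rect [516.4 151. ] [218.5  99.6] 89.8
lamp_top 0.68 [334.8, 209.9, 347.3, 227.9] 231 ztop 0.0875 med [ 0.5207 -0.212   0.0856] rect [ 520.1 -212.2] [24.2 27. ] 87.0
scene {'fx': 364.76927633479204, 'fy': 364.76927633479204, 'cx': 254.1201716953984, 'cy': 188.49204815078133}
fan_top 0.67 [328.3, 197.5, 351.3, 229.2] 431 ztop 0.0856 med [0.5403 0.1119 0.0846] rect [537.1 111.2] [26.6 24.2] 0.7
fan_top 0.59 [180.6, 153.2, 197.3, 179.7] 334 ztop 0.0856 med [ 0.5238 -0.2063  0.0845] rect [ 520.9 -207.9] [29.3 23.9] 3.3
fan_mark 0.4 [383.9, 213.8, 389.9, 221.0] 48 ztop 0.0478 med [0.5017 0.1879 0.0463] rect [499.9 189.2] [12.7 26.5] 69.3
fan_base 0.89 [296.6, 189.8, 438.8, 274.7] 7082 ztop 0.0527 med [0.5479 0.1193 0.0499] rect [519.9 157.2] [195.7  86.1] 89.4
lamp_top 0.86 [181.4, 152.8, 197.1, 177.4] 275 ztop 0.0856 med [ 0.5252 -0.2047  0.0845] rect [ 522.6 -206.3] [19.8 26.2] 89.7
[-3.09765415e+00 -5.23395376e-01  5.42838938e-06]
```

View pics/a.png

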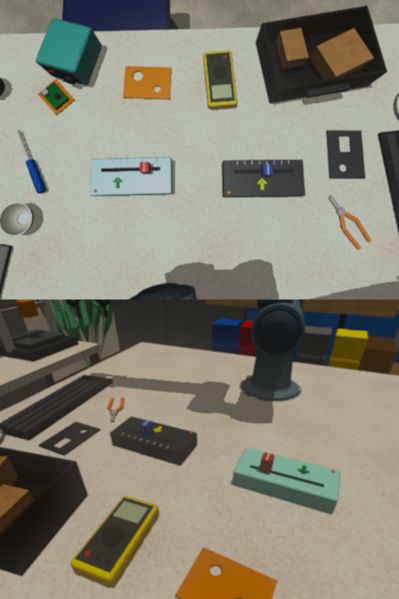

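The top view shows the teal console at left with yaw near 0, the red grip at about (186,216) full-res pixels and the green arrow at (154,235). In the world frame the grip is at (0.533, 0.108) and the arrow at y≈0.185. I'll turn the tool square to the track and move over the grip for a wrist view.

Emit:
play_rows --rows '[[60,[0,0,0],0.15],[60,[0,0,0],0.15],[60,[0,0,0],0.035],[60,[18,-40,0],0],[60,[18,-40,0],0],[60,[18,-40,0],0],[60,[18,-40,0],0],[60,[18,-40,0],0],[60,[18,-40,0],0],[60,[18,-40,0],0],[60,[18,-40,0],0],[60,[18,-40,0],0]]'

```text
time: 1.7
eef_pos: [0.3761, -0.2524, 0.2316]
ee_rot: [3.141, -0.001, 0.001]
ft_force: [1.1, 0.4, 0.8]
width: 0.698
gripper_force: 0.0
```

Emit:
play_rows --rows '[[60,[18,-40,0],0],[60,[18,-40,0],0],[60,[18,-40,0],0],[60,[18,-40,0],0],[60,[18,-40,0],0],[60,[18,-40,0],0],[60,[18,-40,0],0],[60,[18,-40,0],0],[60,[0,0,0],0],[60,[0,0,0],0]]'

```text
time: 2.7
eef_pos: [0.5197, 0.0667, 0.2312]
ee_rot: [3.141, 0.003, -0.001]
ft_force: [-0.3, -0.7, -0.2]
width: 0.703
gripper_force: 0.0
```

```bash
cat > w.py <<'E'
from h import *
import sys
s=state(); im,d=viewer.camera("wrist")
print(s["time"],s["eef_pos"],s["ee_rot"],s["width"])
for n in ("fan_top","fan_mark","fan_base"):
    for r in cut_out(n,"wrist")[:2]:
        p=world("wrist",d,r["mask"],s)
        if len(p)==0: continue
        zt=np.percentile(p[:,2],90); t=p[abs(p[:,2]-zt)<.004]
        rect=cv2.minAreaRect((t[:,:2]*1000).astype(np.float32))
        print(n,round(r["confidence"],2),r["box"],len(p),"ztop",zt.round(4),"med",np.median(t,0).round(4),"rect",np.round(rect[0],1),np.round(rect[1],1),round(rect[2],1), "maxx pt",t[t[:,0]>=np.sort(t[:,0])[-8]].mean(0).round(4))
cv2.imwrite(sys.argv[1],im[:,:,::-1])
E
python3 w.py pics/b.png
```

```text
2.7 [0.51970641 0.06666337 0.23120799] [ 3.14120774e+00  2.89296283e-03 -5.94904073e-04] 0.7032953907129348
fan_top 0.93 [194.6, 135.0, 225.2, 169.0] 995 ztop 0.0871 med [0.5363 0.108  0.0862] rect [535.6 108.5] [23.7 27.3] 88.8 maxx pt [0.5491 0.1074 0.086 ]
fan_mark 0.66 [127.6, 170.5, 150.3, 197.1] 335 ztop 0.0486 med [0.5031 0.1862 0.0476] rect [501.1 185. ] [24.5 21.8] 35.6 maxx pt [0.5133 0.1858 0.0476]
fan_base 0.62 [58.3, 112.4, 280.4, 212.8] 20185 ztop 0.0471 med [0.5196 0.1567 0.0458] rect [517.8 152.1] [219.1  99.3] 89.7 maxx pt [0.5671 0.1253 0.0442]
```

View pics/b.png

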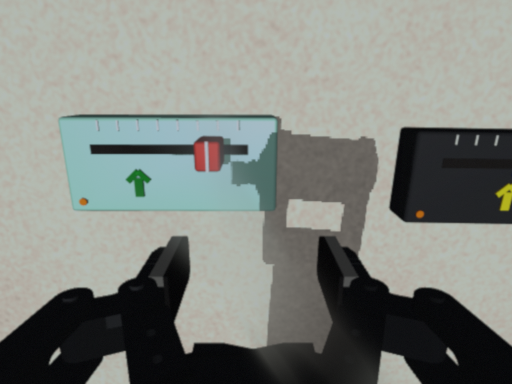

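The wrist picture shows the red grip at (207,153) and the arrow tip at (139,170), so the grip must slide about +77.5 mm in y. Next I descend around the grip and close on it.

Emit:
play_rows --rows '[[60,[15.5,-41.5,0],0],[60,[0,0,0],0],[60,[0,0,40],0],[60,[0,0,40],0],[60,[0,0,40],0],[60,[0,0,30],0],[60,[0,0,23],0],[60,[0,0,0],0],[60,[0,0,0],0]]'

```text
time: 3.8
eef_pos: [0.5354, 0.1067, 0.0588]
ee_rot: [3.141, -0.002, 0.0]
ft_force: [0.3, 0.6, 1.1]
width: 0.702
gripper_force: 0.0
```

Emit:
play_rows --rows '[[30,[0,0,0],0],[22,[0,0,0],0],[20,[0,0,0],0],[20,[0,0,0],0],[20,[0,0,0],0],[20,[0,0,0],0]]' --squeeze 20

```text
time: 4.4
eef_pos: [0.5364, 0.1075, 0.06]
ee_rot: [3.141, 0.0, 0.004]
ft_force: [-1.0, -0.9, 5.8]
width: 0.279
gripper_force: 25.2
```

Emit:
play_rows --rows '[[20,[0,-13,0],0],[20,[0,-13,0],0],[20,[0,-13,0],0],[20,[0,-13,0],0],[20,[0,-13,0],0],[20,[0,-13,0],0],[20,[0,0,0],0],[20,[0,0,0],0],[20,[0,0,0],0]]'

```text
time: 5.3
eef_pos: [0.5364, 0.1862, 0.06]
ee_rot: [-3.141, -0.0, -0.004]
ft_force: [-1.0, 1.9, 7.3]
width: 0.276
gripper_force: 25.2
```

```bash
python3 w.py pics/c.png
```

```text
5.3 [0.53641194 0.18615369 0.05998168] [-3.14052057e+00 -2.12001733e-04 -4.35741085e-03] 0.27632682148781446
fan_top 0.65 [223.5, 211.9, 282.0, 306.2] 4997 ztop 0.0869 med [0.5373 0.1864 0.0862] rect [535.6 186.2] [28.5 23.7] 0.2 maxx pt [0.5497 0.1893 0.0848]
fan_mark 0.63 [244.9, 302.6, 261.3, 317.7] 206 ztop 0.0484 med [0.4898 0.187  0.0479] rect [490.2 186.7] [8.5 9.9] 89.8 maxx pt [0.4948 0.1858 0.0483]
fan_base 0.66 [103.8, 159.7, 510.9, 341.4] 52700 ztop 0.0475 med [0.5381 0.1341 0.0458] rect [517.8 152.4] [218.5  99.5] 89.8 maxx pt [0.5674 0.2277 0.0437]
```

View pics/c.png

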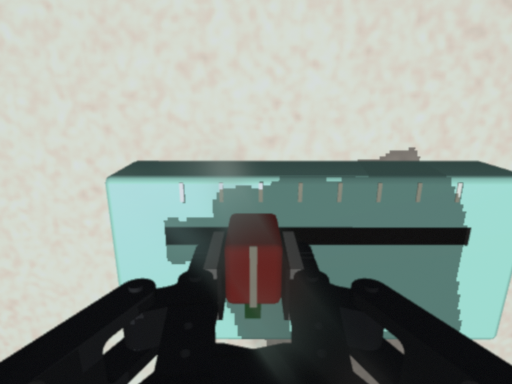

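The wrist view shows the red grip held between the pads, its index line at column 253 in line with the arrow's stem at (253,310). I'll release gently, rise straight up, and check from above.

Emit:
play_rows --rows '[[30,[0,0,0],0],[40,[0,0,0],0],[60,[0,0,0],0],[60,[0,0,0],0],[60,[0,0,0],0],[60,[0,0,-30],0],[60,[0,0,-40],0],[60,[0,0,-40],0],[60,[0,0,-40],0],[60,[-40,0,-20],0],[60,[0,0,0],0],[60,[0,0,0],0]]'

```text
time: 6.7
eef_pos: [0.4951, 0.1856, 0.2288]
ee_rot: [-3.141, -0.0, -0.002]
ft_force: [0.5, -0.4, -0.5]
width: 0.701
gripper_force: 0.0
```

```bash
python3 w.py pics/d.png
```

```text
6.7 [0.4950925  0.18559351 0.22878896] [-3.14145891e+00 -1.96363805e-04 -2.41273004e-03] 0.7013177058529562
fan_top 0.61 [239.5, 111.4, 267.3, 143.1] 936 ztop 0.0871 med [0.536  0.1859 0.0861] rect [535.4 185.8] [23.  27.7] 89.5 maxx pt [0.5491 0.1881 0.0857]
fan_mark 0.91 [240.6, 147.6, 263.7, 176.1] 363 ztop 0.0486 med [0.5033 0.1859 0.0477] rect [500.5 185.5] [24.5 23. ] 40.2 maxx pt [0.5134 0.187  0.0478]
fan_base 0.76 [173.8, 90.7, 400.4, 192.6] 21124 ztop 0.0471 med [0.5193 0.148  0.0458] rect [517.9 152.4] [218.7  98.9] 90.0 maxx pt [0.5675 0.2231 0.0435]
```

View pics/d.png

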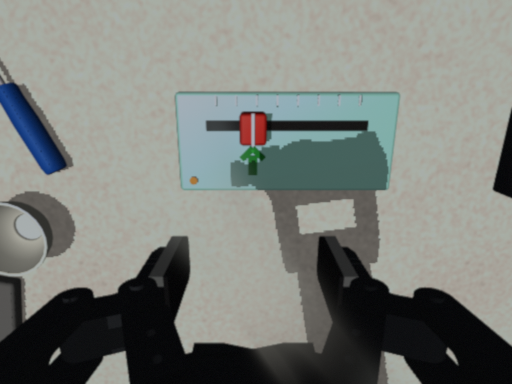

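The index line (column 253) lines up with the arrow tip at (252,148). Both measure y≈0.186, and the gripper is clear, so I'm handing in.

```bash
python3 -c "
from workcell import manip
print(manip.hand_in())"
```

```text
the job is handed in; nothing more can be done
None
```

The red fader grip now stands level with the green arrow (both measured at y ≈ 0.186 m) and has been let go; the arm never went near the blue fader, and the job was handed in at about 7 s with no verdict returned.

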